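Clamp a setting ring in its inspection fixture

ROBOT

A 7-joint arm with a two-finger parallel gripper is mounted at the origin on a cart in front of the work surface, level with it; the furniture and walls round the work are solid. World frame = base frame: x ahead of the robot, y to its left, z up, the work surface at z = 0. Lengths are in m, angles in rad, forces in N, time in s.
With the tool pointing down it reaches from about 0.4 to 0.85 m from the base axis. Payload 10.4 kg.
Tool frame: the origin (TCP) lies at the very end of the fingers, on their centre line; the grasp point (between the pads) lies 19 mm behind it (r.pinch_z is the distance from the TCP to the grasp point, in m); z points along the fingers, y is the line along which they close (so a half turn about z gives the same grasp; the last joint's range is limited). The gripper opens to 87 mm and grips with 3 to 60 N. Pads are 19 mm wide; open, the fingers measure 117 mm over their backs; the gripper's body (75 mm by 190 mm) begins 51 mm behind the grasp point.
Start: joints at [1.31, 0.332, -0.065, 1.46, 0.022, 1.35, -0.088], TCP at [0.147, -0.607, 0.223] pointing down, gripper open.
Joint ranges: [-2.6, 2.6], [-0.5, 2.12], [-1.47, 1.34], [0.16, 2.42], [-1.27, 4.41], [0.06, 2.06], [-2.6, 2.6]. Speed limits (rad/s): [2.22, 2.22, 2.79, 2.79, 3.14, 3.14, 3.14].

INTERFACE

Orientations are given as a unit quaternion [x, y, z, w].
In Python, from bench import sensors, vision, r gives the robot as it stands.
- The arm moves only by the shell command python3 -m crank 'ROWS' [OPENING] [FORCE]. ROWS is JSON, a list of rows, each a list of 2 entries, a list of its own where there are three numbers: the shift along the tool's x, y, z normalised to -1 to 1, where 1 is 3 cm, then the turn about the tool's z normalised to -1 to 1, where 1 is 8 degrees. A call has 1 to 12 rows; each row shifts and turns the commanded pose from where the row before left it, along the tool's axes as they then stand; what a row does not reach is not made up. A row lasts 1/8 s, in which the tool goes at most 62.5 mm and 10.7 degrees, less where a joint would pass 70% of its speed; a pose out of reach is approached as far as the arm can. A call with a number of a shift or a turn outside -1 to 1 is refused whole. A call with a gripper value outside its range is refused whole. OPENING is the opening, from 0 (shut) to 1 (fully open), set as the call begins (- or left out, the last holds). The fingers move at their own pace and stop on an object; FORCE is the grip in N (left out, the last holds). Time passes only in rows, so rows that do not move let the fingers close. It gives the time, the measured TCP pose, the force, the opening and the grip force at its end, in the units of the state.
- sensors.read_state(): the state, without advancing time (a new reading comes with each control period).
- vision.camera(name): name is "scene" or "top" or "wrist"; returns the picture (400x640x3 uint8, red, green, blue); there is no depth.
- vision.camera_model(name): a dict with "vertical_fov" (degrees; the focal length in pixels is half the picture's height over the tangent of half this angle, whatever the lens; pixels are square), "cx", "cy" (the principal point, pixels), "camera_from_world" (4x4, takes a point from world to camera coordinates); the wrist camera has in their place "hand_eye" (4x4, takes a point from camera to tool coordinates, whose origin is the TCP and whose axes are the flange's). Camera axes: x right, y down, z forward; pixel columns grow to the right and rows downward; lengths in m; the calibration is good to about 2 mm. A picture is of the moment at which its call begins: read the wrist's pose just before it. camera_model takes no time and is no camera call.
- r.close_job(): hands the job in; it is judged then, once.
The state is a dict: "time": time; "joint_positions": joint angles; "joint_vel": joint speeds; "joint_torque": joint torques, N m; "ee_pos": TCP position; "eef_rot": TCP orientation; "ft_force": force on the tool from outside, world axes, zero at the start; "torque": the same for the moment, N m; "width": finger opening in m; "grip_force": force on a finger pad.
Only numpy, scipy, OpenCV 4.12 (cv2) and the standard library are available. Lean on these libraries where they do the work, as an engineer would, in place of code of your own. Each camera call takes 0.05 s, during which the arm holds its last target. There are 200 camera calls.

TASK

Clamp the setting ring in its fixture. Swing the red-tabbed leaf down onto the ring; then, with light downward pressure, back the leaf's captive wing knob anticlockwise until you feel its thread ride up and drop off the thread start with a click, let it down there, and only then turn it clockwise until it has drawn the leaf fully down and comes up firm. Do not force the thread, and let go of everything at the end.

Things in the scene. Friction and masses are not known exactly. Their poses are not given: they have to be found in the camera images.
- fixture: The fixed clamping fixture: grey base plate 172 x 84 mm, its top face 14 mm above the desk. Origin under its middle at desk height; x runs from the wing knob's end to the leaf's hinge, z up. Hinge cheeks 50 mm high stand at x = +70 mm; at x = +12 mm a steel seat 20 mm high carries the ring between four dowels; at x = -50 mm stands the threaded bush.
- bush_mouth (a point): Centre of the mouth of the upright steel bush (39 mm wide, rim 37.5 mm above the desk). Inside is a coarse right-hand three-start thread, brass: lead 18.9 mm a turn (3.0 mm per rad), a start every 120 degrees. How the starts are turned differs each time and is not given: find them by feel.
- leaf (a joint): Angle of the steel leaf (44 mm wide, 8 mm thick), rad: 0 = fully down, level, its bosses on the bush's rim; grows as the free end swings up about the fixture's y axis through leaf_hinge; at most 1.25. Balanced; friction holds it. Two sprung pads under it meet the ring at about 0.026 and push up (9 N there, 16 N at 0), so unless held down it springs back to about 0.02.
- leaf_hinge (a point): Point on the leaf's hinge axis midway between the cheeks, at the leaf's mid thickness, 44 mm above the desk.
- leaf_tab (a point): Point on the upper face of the leaf's red tab, 160 mm from the hinge axis, 3 mm above the leaf's mid plane. The tab is 24 mm wide, 6 mm thick and reaches from 147 to 171 mm from the hinge.
- wing_knob (a joint): Angle of the wing knob, rad, growing clockwise seen from above (tightening); falling when backed off. At 0 the wing lies along the leaf. Starts between -0.6 and 0; the nearest thread start's crest then lies between -1.0 and -1.9, and the pins fall clear of it about 0.2 farther back. Some 1.6 to 1.9 rad clockwise of the crest the leaf is fully down and the knob turns firm.
- knob_grip (a point): Point on the screw's axis (120 mm from the hinge) at the height to grip: 27 mm above the leaf's upper face with the knob right down; moves with it. The black wing is a bar 45 mm long, 11 mm thick, 23 mm high with round ends, from 15 mm below to 8 mm above this point; a collar 25 mm across has its top 21 mm below it. Its x axis runs along the wing.
- screw: The captive screw with the wing knob, 260 g. It turns in the leaf and slides up to 12 mm in it, falling by its own weight (it starts right down). Origin on its axis at the leaf's upper face when right down. A downward push of 3 to 5 N is enough; turning then takes under 0.1 N m, 0.15 N m means it is firm, 0.3 N m forces the thread.
- screw_pins (a point): Point on the screw's axis, 48.8 mm below knob_grip, level with its three thread pins (2.8 mm thick, 29 mm over the tips). Above the desk it is 36.4 mm with the pins on the crest of the starts, lower (to 30 mm) the farther clockwise they rest on the threads, 30 to 31 mm once dropped off a start, about 26 mm when home.
- ring_gauge: Steel setting ring, 39 mm across, 14 mm high, lying on the seat between the dowels. Origin at the centre of its underside.
Not all that is in view belongs to the job. Leave any orange look-alike of the ring_gauge alone.

How it is judged:
On the way, in this order (a step that is already met when the one before it is completed fails the run):
1. the leaf is swung down onto the ring (value of joint leaf below 0.045 rad), for 0.1 s.
2. the knob, resting on the thread, is backed anticlockwise until its pins ride at the crest of the thread starts (value of joint wing_knob below -0.85 rad and z of screw_pins in the frame of fixture between 0.0352 and 0.0375 m and contact force between screw and fixture above 0.8 N), for 0.05 s.
3. the pins have dropped off the starts, the knob still backed off (value of joint wing_knob below -0.75 rad and z of screw_pins in the frame of fixture below 0.032 m), for 0.1 s.
At the end, for the whole second after the job is handed in: the screw holds the leaf fully down by itself (leaf angle below 0.008 rad, pins below 27.5 mm), the knob at rest, and the ring gauge lies flat on its seat between the dowels (value of joint leaf below 0.008 rad and z of screw_pins in the frame of fixture below 0.0275 m and velocity of joint wing_knob between -0.1 and 0.1 rad/s and z of ring_gauge in the frame of fixture below 0.0215 m and horizontal distance between ring_gauge and leaf_hinge below 0.062 m); the robot touches nothing.
It fails at once if the thread is forced: screw and thread press on each other with over 90 N (contact force between screw and fixture above 90 N).
It fails at once if the knob is pushed onto the thread with over 30 N before it has drawn the leaf down (contact force between screw and fixture above 30 N and value of joint leaf above 0.012 rad).
It also fails if it takes over 72 s, if anything falls off the work surface, if the arm or the gripper's body presses on something with over 40 N, if the wrist force passes 120 N, or if a joint passes its speed limit or range.

## Working session

There is one attempt and no reset: what is moved stays moved. The work goes in short steps, Python scripts to look and compute and a shell command to move; the robot and the scene stay as the last step left them, time stands still between calls to the robot, and variables do not carry over. Pictures are saved under pics/ and viewed, at most 10 in all, crops included, and the job is handed in when it is done.

```bash
ls; mkdir -p pics; python3 - <<'E'
from bench import sensors, vision, r
import cv2,numpy as np
s=sensors.read_state();print(s)
a=[]
for n in("scene","top"):
    im=vision.camera(n);cv2.imwrite(f"pics/{n}0.png",im[...,::-1]);a.append(im)
    m=vision.camera_model(n);print(n,m)
print(vision.camera_model("wrist"),r.pinch_z)
E
```

```text
pics
{'time': 0.0, 'joint_positions': array([ 1.31041715,  0.332856  , -0.06472908,  1.46095234,  0.02160603,
        1.34990692, -0.08847159]), 'joint_vel': array([-2.20266999e-03, -7.82257357e-06, -8.99111987e-04, -5.77940807e-04,
        9.63415928e-04, -1.47112599e-04,  1.70983091e-03]), 'joint_torque': array([-7.48496177e-06, -6.23255253e+01,  2.46995600e-02, -3.89900386e+01,
       -6.13766955e-02,  4.00771899e-02,  1.29572954e-04]), 'ee_pos': array([ 0.14713092, -0.60702794,  0.22175867]), 'eef_rot': array([ 9.92936047e-01,  1.18648628e-01, -1.16210179e-04, -7.03775116e-04]), 'ft_force': array([0.62935043, 0.74254451, 0.23081068]), 'torque': array([-0.03304099, -0.05103632, -0.0069322 ]), 'grip_force': 0.0, 'width': 0.08701091328283392}
scene {'vertical_fov': 46.76472384816364, 'cx': 317.28339530812855, 'cy': 201.27160648381277, 'camera_from_world': array([[-0.5581061 , -0.82953835, -0.01958848,  0.28274333],
       [-0.58925009,  0.41284226, -0.69451105,  0.38974542],
       [ 0.58421051, -0.37606834, -0.71921533,  0.5724961 ],
       [ 0.        ,  0.        ,  0.        ,  1.        ]])}
top {'vertical_fov': 44.44381287002282, 'cx': 326.29891676724554, 'cy': 199.25941135560697, 'camera_from_world': array([[ 0.02772137, -0.99956196, -0.01036408, -0.04164192],
       [-0.99619138, -0.02676747, -0.08298338,  0.55551756],
       [ 0.08266961,  0.01262502, -0.99649704,  0.88222239],
       [ 0.        ,  0.        ,  0.        ,  1.        ]])}
{'vertical_fov': 58.29123443601131, 'cx': 316.27118769391444, 'cy': 198.95168746561552, 'hand_eye': array([[ 3.34587759e-04, -9.53438979e-01, -3.01585811e-01,
         8.39519181e-02],
       [ 9.99999717e-01,  5.22429896e-04, -5.42191830e-04,
         1.61883747e-03],
       [ 6.74504269e-04, -3.01585544e-01,  9.53438883e-01,
        -1.62298580e-01],
       [ 0.00000000e+00,  0.00000000e+00,  0.00000000e+00,
         1.00000000e+00]])} 0.0187
```

View pics/scene0.png

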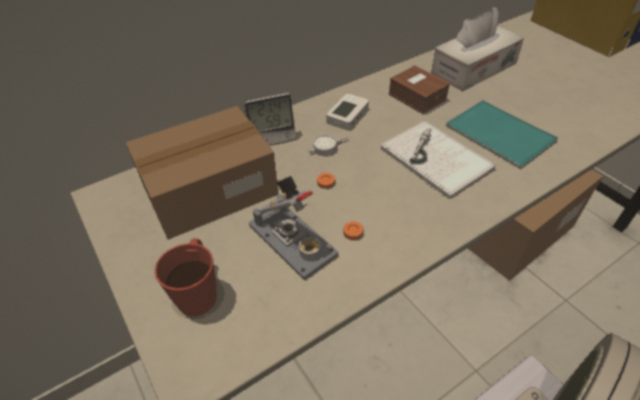

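View pics/top0.png

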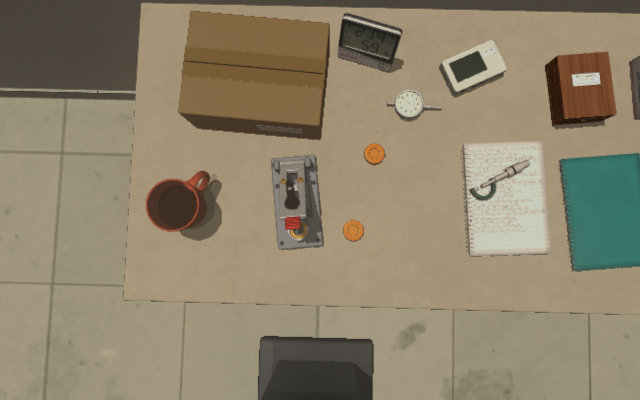

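The scene view shows the fixture at about (292,235) with its leaf raised, the red tab at (304,197), orange rings at (326,180) and (353,230), and a red mug at (188,280). In the top view the fixture is at (297,202) and the tab at (292,224). 
Things that could be taken for the red tab: the mug (top 175,205) and the orange rings (374,154) and (353,230). I choose the red patch on the fixture at (292,224), and I'll check it in a crop.

```bash
cat > h.py <<'E'
import numpy as np,cv2
from bench import sensors,vision,r
from scipy.spatial.transform import Rotation as R
def model(n,s=None):
    m=vision.camera_model(n);f=200/np.tan(np.radians(m["vertical_fov"]/2))
    if n=="wrist":
        T=np.eye(4);T[:3,:3]=R.from_quat(s["eef_rot"]).as_matrix();T[:3,3]=s["ee_pos"]
        W=T@m["hand_eye"]
    else: W=np.linalg.inv(m["camera_from_world"])
    return f,m["cx"],m["cy"],W
def ray(M,p):
    f,cx,cy,W=M;d=W[:3,:3]@np.array([(p[0]-cx)/f,(p[1]-cy)/f,1]);return W[:3,3],d/np.linalg.norm(d)
def onz(M,p,z):
    o,d=ray(M,p);return o+d*(z-o[2])/d[2]
def tri(M1,p1,M2,p2):
    o1,d1=ray(M1,p1);o2,d2=ray(M2,p2)
    t=np.linalg.lstsq(np.c_[d1,-d2],o2-o1,rcond=None)[0];a=o1+t[0]*d1;b=o2+t[1]*d2
    return (a+b)/2,np.linalg.norm(a-b)
def proj(M,P):
    f,cx,cy,W=M;q=np.linalg.inv(W)@np.r_[P,1];return q[:2]/q[2]*f+[cx,cy]
def redmask(im):
    h=cv2.cvtColor(im,cv2.COLOR_RGB2HSV);return (((h[...,0]<5)|(h[...,0]>174))&(h[...,1]>150)&(h[...,2]>70)).astype(np.uint8)
E
python3 - <<'E'
from h import *
S=cv2.imread("pics/scene0.png");T=cv2.imread("pics/top0.png")
a=cv2.resize(S[170:280,235:345],(0,0),fx=3.6,fy=3.6,interpolation=cv2.INTER_CUBIC)
b=cv2.resize(T[145:255,245:355],(0,0),fx=3.6,fy=3.6,interpolation=cv2.INTER_CUBIC)
cv2.imwrite("pics/crop.png",np.hstack([a,b]))
for I in(S,T):
    n,l,st,c=cv2.connectedComponentsWithStats(redmask(I[...,::-1].copy()))
    print([(st[i].tolist(),c[i].round(1)) for i in range(1,n) if st[i,4]>10])
E
```

```text
[([298, 192, 13, 8, 34], array([303.8, 195.6]))]
[([285, 217, 15, 12, 174], array([292.1, 222.6]))]
```

View pics/crop.png

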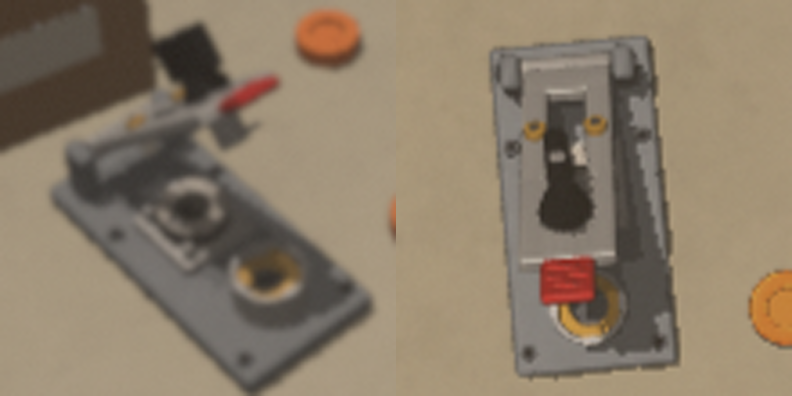

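The crop confirms the choice. The red tab is at the free end of the raised steel leaf: top (292,223), scene (304,196). The black wing sits on the leaf, with the brass-lined bush below the tab. In the top view the plate corners are about (272,158), (316,156), (323,246) and (279,249).

```bash
python3 - <<'E'
from h import *
T=model("top");S=model("scene")
c=[onz(T,p,.014) for p in[(271.7,158.3),(315.6,155.6),(323.1,245.6),(278.9,249.2)]]
c=np.array(c);print(c.round(4),np.linalg.norm(c-np.roll(c,-1,0),axis=1).round(4))
b=(c[2]+c[3])/2;t=(c[0]+c[1])/2;x=t-b;yaw=np.arctan2(x[1],x[0]);o=c.mean(0);o[2]=0
x=np.array([np.cos(yaw),np.sin(yaw),0]);print("o",o,"yaw",yaw)
bm=onz(T,((588-396)/3.6+245,308/3.6+145),.0375);print("bush top",bm,"pred",o-.05*x)
bs=onz(S,(265/3.6+235,272/3.6+170),.0375);print("bush scene",bs)
tab,e=tri(T,(292.1,222.6),S,(303.8,195.6));print("tab",tab,e)
h=o+.07*x+[0,0,.044];v=tab-h;print(v@x,v@np.array([-x[1],x[0],0]),v[2],np.linalg.norm(v),np.arctan2(v[2],-v@x))
s=sensors.read_state();print(R.from_quat(s["eef_rot"]).as_matrix().round(3))
E
```

```text
[[ 0.6318  0.0785  0.014 ]
 [ 0.639  -0.0039  0.014 ]
 [ 0.4709 -0.0228  0.014 ]
 [ 0.462   0.0589  0.014 ]] [0.0828 0.1692 0.0822 0.1709]
o [0.5509249  0.02766378 0.        ] yaw 0.1135177838142755
bush top [0.49704451 0.02238377 0.0375    ] pred [0.50124671 0.02200007 0.        ]
bush scene [0.49882416 0.02307376 0.0375    ]
tab [0.50656779 0.02357324 0.15864524] 0.001818411199101966
-0.11453496717124778 0.0009603072482305858 0.11464523795801705 0.1620577411954769 0.785879316550259
[[ 0.972  0.236 -0.   ]
 [ 0.236 -0.972  0.001]
 [-0.    -0.001 -1.   ]]
```

```bash
python3 -m crank '[[[0.6,-0.5,0],0],[[1,-0.75,0],0],[[1,-0.75,0],0],[[1,-0.75,0],0],[[1,-0.75,0],0],[[1,-0.75,0],0],[[1,-0.75,0],0],[[1,-0.8,0],0],[[1,-0.8,0],0],[[1,-0.9,0],0],[[1,-0.9,0],0],[[0.7,-0.9,0],0]]' 0 20
python3 -m crank '[[[0.7,-1,0],0],[[0.7,-1,0],0],[[0.7,-1,0],0],[[0.7,-1,0],0],[[0.7,-1,0],0],[[0.6,-1,0],0],[[0.5,-0.8,0],0],[[0.3,-0.7,0],0],[[0,-0.3,0],0],[[0,0,0],0.89],[[0,0,0],0]]'
python3 - <<'E'
from h import *
s=sensors.read_state();Rm=R.from_quat(s["eef_rot"]).as_matrix();print(s["ee_pos"],s["joint_positions"].round(2),Rm.round(3))
print(((np.array([.4995,.0225,.2])-s["ee_pos"])@Rm/.03).round(2))
E
```

```text
time: 1.6
ee_pos: [0.4117, -0.2548, 0.2223]
eef_rot: [0.993, 0.119, -0.0, -0.0]
ft_force: [-0.9, -0.3, 0.9]
width: 0.0007
grip_force: 0.0
time: 2.98
ee_pos: [0.4984, 0.0049, 0.2224]
eef_rot: [0.998, 0.057, -0.0, 0.0]
ft_force: [-0.5, 0.3, -0.4]
width: 0.0003
grip_force: 0.0
[0.49837461 0.00485937 0.22237984] [ 0.53  0.1  -0.67  1.76  0.07  1.31 -1.61] [[ 0.994  0.113 -0.   ]
 [ 0.113 -0.994 -0.001]
 [-0.     0.    -1.   ]]
[ 0.1  -0.58  0.75]
```

```bash
python3 -m crank '[[[0.3,-0.3,0.3],0],[[0.21,-0.26,0.6],0],[[0,0,0.6],0],[[0,0,0.2],0],[[0,0,0.2],0],[[-0.2,0,0.3],0],[[-0.3,0,0.35],0],[[-0.3,0,0.45],0],[[-0.3,0,0.5],0]]'
python3 - <<'E'
from h import *
s=sensors.read_state();print(s["ee_pos"],s["ft_force"])
im=vision.camera("scene");T=vision.camera("top")
a=cv2.resize(im[150:280,230:360],(390,390));b=cv2.resize(T[135:265,235:365],(390,390))
cv2.imwrite("pics/p1.png",np.hstack([a,b])[...,::-1])
E
```

```text
time: 4.1
ee_pos: [0.4787, 0.0201, 0.1167]
eef_rot: [0.998, 0.057, 0.0, 0.0]
ft_force: [1.8, -0.1, 1.0]
width: 0.0006
grip_force: 0.8
[0.47867071 0.02011181 0.11670936] [ 1.83856939 -0.10359353  0.99660609]
```

View pics/p1.png

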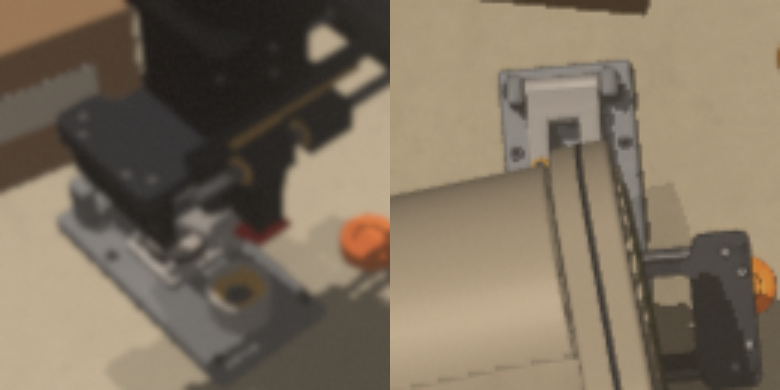

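The finger is on the red tab, at about (260,230) in the left half, and the leaf is coming down with it. Contact force is 1-2 N.

```bash
python3 -m crank '[[[-0.2,0,0.45],0],[[-0.2,0,0.5],0],[[-0.15,0,0.5],0],[[-0.1,0,0.4],0],[[-0.05,0,0.2],0],[[0,0,0.15],0],[[0,0,0.08],0],[[0,0,0],0],[[0,0,0],0]]'
```

```text
time: 5.32
ee_pos: [0.4583, 0.0179, 0.0492]
eef_rot: [0.998, 0.057, -0.0, 0.0]
ft_force: [-2.8, -0.4, 2.4]
width: 0.0008
grip_force: 1.6
```

```bash
python3 -m crank '[[[0,0,-0.2],0],[[0,0,-0.8],0],[[0,0,-1],0],[[0,0,-1],0],[[0.2,0,-0.8],0],[[0.4,0,-0.2],0],[[0.4,0,0],0],[[0.35,0,0],0],[[0,0,0],0],[[0,0,0],0]]' 1
python3 - <<'E'
from h import *
s=sensors.read_state();im=vision.camera("wrist");print(s["ee_pos"],s["ft_force"])
np.savez("w1.npz",im=im,p=s["ee_pos"],q=s["eef_rot"]);cv2.imwrite("pics/w1.png",im[...,::-1])
M=model("wrist",s);x=np.array([np.cos(.1135),np.sin(.1135),0]);o=np.array([.5495,.0277,0])
for n,P in dict(knobtop=o-.05*x+[0,0,.083],hinge=o+.07*x+[0,0,.044],tab=o-.09*x+[0,0,.05]).items(): print(n,proj(M,P).round(1))
E
```

```text
time: 6.58
ee_pos: [0.4982, 0.0227, 0.1685]
eef_rot: [0.998, 0.057, -0.001, -0.0]
ft_force: [0.4, 0.8, -0.5]
width: 0.0854
grip_force: 0.0
[0.49820717 0.02268545 0.16854874] [ 0.36998787  0.78041879 -0.47154408]
knobtop [315.5 204.3]
hinge [315.7  31.6]
tab [315.7 236.7]
```

View pics/w1.png

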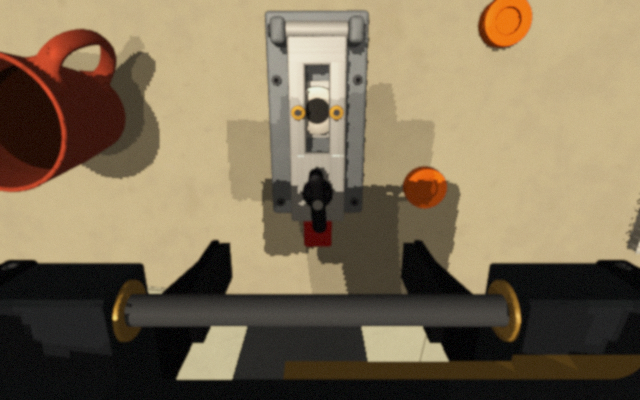

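The leaf is down. The wing is the black bar at about (318,200), nearly along the leaf, with the red tab at (318,233). The ring is under the leaf at (318,108). I'll measure the wing angle from its dark blob.

```bash
python3 - <<'E'
from h import *
im=np.load("w1.npz")["im"]
c=im[155:250,270:365]
g=c.max(2)
cv2.imwrite("pics/w1c.png",cv2.resize(cv2.convertScaleAbs(c[...,::-1],alpha=1.8,beta=10),(0,0),fx=6,fy=6,interpolation=cv2.INTER_CUBIC))
m=(g<60).astype(np.uint8)
for r0 in range(8,85,4):
    x=np.where(m[r0,25:75])[0]
    print(r0+155,(x.min()+295,x.max()+295,len(x)) if len(x) else None)
E
```

```text
163 None
167 None
171 (np.int64(311), np.int64(322), 12)
175 (np.int64(310), np.int64(323), 14)
179 (np.int64(309), np.int64(325), 17)
183 (np.int64(307), np.int64(329), 23)
187 (np.int64(304), np.int64(331), 28)
191 (np.int64(303), np.int64(333), 31)
195 (np.int64(302), np.int64(344), 32)
199 (np.int64(304), np.int64(344), 30)
203 (np.int64(306), np.int64(344), 17)
207 (np.int64(309), np.int64(344), 11)
211 (np.int64(310), np.int64(344), 18)
215 (np.int64(310), np.int64(326), 17)
219 (np.int64(311), np.int64(326), 16)
223 (np.int64(312), np.int64(326), 15)
227 (np.int64(312), np.int64(326), 15)
231 (np.int64(314), np.int64(324), 11)
235 None
239 None
```

View pics/w1c.png

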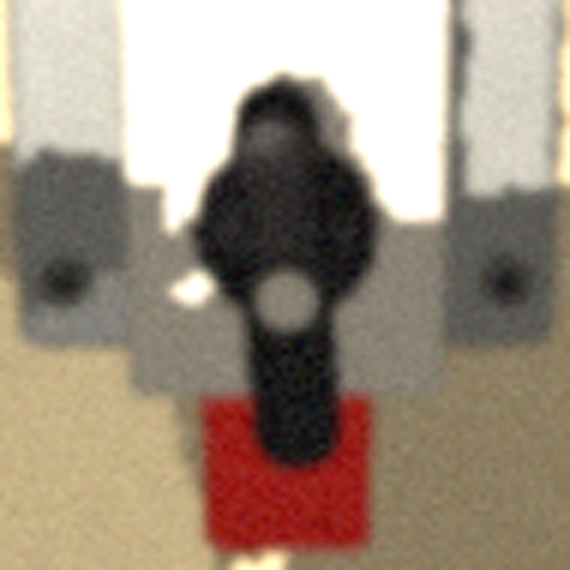

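The crop shows the round mark at the wing's centre at full-image (317.5,205). The far end is at about (316,174) and the near end at (319.5,227), so the wing is turned about 0.07 rad anticlockwise from the leaf.

```bash
python3 - <<'E'
from h import *
d=np.load("w1.npz");s=dict(ee_pos=d["p"],eef_rot=d["q"]);M=model("wrist",s)
for z in(.083,.09,.093): print(z,onz(M,(317.5,205),z))
a=onz(M,(316,174),.09);b=onz(M,(319.5,227),.09);print(a-b,np.arctan2(*(a-b)[[1,0]]))
# tab center (291,472)/6 
t=onz(M,(287/6+270,472/6+155),.051);print("tab",t)
h=onz(M,(318,30),.05);print("hinge",h)
Rm=R.from_quat(s["eef_rot"]).as_matrix()
print(((onz(M,(317.5,205),.09)-d["p"])@Rm/.03).round(3))
E
```

```text
0.083 [0.49946788 0.02056121 0.083     ]
0.09 [0.50180461 0.02084733 0.09      ]
0.093 [0.50280606 0.02096995 0.093     ]
[0.03875095 0.00698268 0.        ] 0.17828073979179496
tab [0.46345409 0.01603607 0.051     ]
hinge [0.61950306 0.03403075 0.05      ]
[0.115 0.076 2.618]
```

```bash
python3 -m crank '[[[0.07,0.08,0.3],-0.47],[[0,0,0.8],0],[[0,0,0.8],0],[[0,0,0.7],0],[[0,0,0.5],0],[[0,0,0.25],0],[[0,0,0],0],[[0,0,0],0]]'
python3 -m crank '[[[0,0,0],0],[[0,0,0],0],[[0,0,0],0],[[0,0,0],0],[[0,0,0],0],[[0,0,0],0]]' 0 8
python3 -c "
from h import *
s=sensors.read_state();print(s['joint_positions'].round(2),s['torque'],s['ft_force'],s['ee_pos'])"
```

```text
time: 7.62
ee_pos: [0.5014, 0.0204, 0.0693]
eef_rot: [0.996, 0.089, 0.0, 0.0]
ft_force: [-0.0, 0.3, -0.0]
width: 0.0869
grip_force: 0.0
time: 8.38
ee_pos: [0.5009, 0.0204, 0.0686]
eef_rot: [0.996, 0.089, -0.0, 0.0]
ft_force: [0.3, 0.2, 0.7]
width: 0.0347
grip_force: 0.0
[ 0.47  0.28 -0.67  1.93  0.21  1.   -1.69] [ 0.03847289 -0.0201696   0.0435121 ] [0.3349304  0.16056703 0.67689683] [0.5009422  0.02035702 0.06860809]
```

```bash
python3 -m crank '[[[0,0,0],0],[[0,0,0],0],[[0,0,0],0],[[0,0,0],0],[[0,0,0],0]]'
python3 -c "
from h import *
s=sensors.read_state();print(s['torque'],s['ft_force'],s['ee_pos'])"
```

```text
time: 9.0
ee_pos: [0.5007, 0.022, 0.0686]
eef_rot: [0.996, 0.09, -0.0, -0.001]
ft_force: [-1.2, 5.4, 0.0]
width: 0.0108
grip_force: 8.8
[1.29482194 0.27149316 0.00293009] [-1.17208772  5.39667911  0.01046792] [0.50074453 0.02204069 0.0686345 ]
```

```bash
python3 -m crank '[[[0,-0.05,0.04],0],[[0,0,0.03],0],[[0,0,0],0],[[0,0,0],0]]'
python3 -m crank '[[[0,0,-0.007],-0.5],[[0,0,-0.007],-0.5],[[0,0,-0.007],-0.5],[[0,0,-0.007],-0.5],[[0,0,0],0]]'
python3 -c "
from h import *
s=sensors.read_state();print(s['torque'],s['ft_force'],s['ee_pos'])"
```

```text
time: 9.5
ee_pos: [0.501, 0.0222, 0.068]
eef_rot: [0.996, 0.09, 0.0, 0.0]
ft_force: [-7.1, 1.5, 18.7]
width: 0.0109
grip_force: 14.0
time: 10.12
ee_pos: [0.501, 0.0223, 0.0688]
eef_rot: [0.974, 0.228, 0.0, 0.0]
ft_force: [-8.5, 1.8, 20.1]
width: 0.0114
grip_force: 14.8
[0.42036338 1.83499941 0.01108561] [-8.45480056  1.78245595 20.1232658 ] [0.50103935 0.02233173 0.0688277 ]
```

```bash
python3 -m crank '[[[0,0,-0.03],0],[[0,0,-0.02],0],[[0,0,0],0],[[0,0,0],0]]'
python3 -c "
from h import *
s=sensors.read_state();print(s['torque'],s['ft_force'],s['ee_pos'])"
```

```text
time: 10.62
ee_pos: [0.5009, 0.0222, 0.0691]
eef_rot: [0.974, 0.227, 0.0, -0.0]
ft_force: [-1.7, 4.1, 6.0]
width: 0.0108
grip_force: 13.5
[ 0.75885516  0.39339361 -0.06158036] [-1.72930567  4.14226147  5.98227941] [0.50086674 0.022245   0.06906563]
```

```bash
python3 -m crank '[[[0.015,-0.03,-0.007],-0.5],[[0,0,-0.007],-0.5],[[0,0,-0.007],-0.5],[[0,0,-0.007],-0.5],[[0,0,0],0]]'
python3 -c "
from h import *
s=sensors.read_state();print(s['torque'],s['ft_force'],s['ee_pos'])"
```

```text
time: 11.25
ee_pos: [0.5008, 0.0224, 0.0699]
eef_rot: [0.933, 0.361, -0.0, 0.0]
ft_force: [-1.8, 0.3, 6.3]
width: 0.0112
grip_force: 13.6
[0.21874889 0.44266721 0.02092249] [-1.82684295  0.2513791   6.27208017] [0.50083862 0.02240243 0.06988934]
```

```bash
python3 -m crank '[[[0,0,-0.007],-0.5],[[0,0,-0.007],-0.5],[[0,0,-0.007],-0.5],[[0,0,0],0]]'
python3 -m crank '[[[0,0,-0.007],-0.5],[[0,0,-0.007],-0.5],[[0,0,0],0]]'
python3 -c "
from h import *
s=sensors.read_state();print(s['torque'],s['ft_force'],s['ee_pos'])"
```

```text
time: 11.75
ee_pos: [0.5008, 0.0225, 0.0705]
eef_rot: [0.89, 0.456, -0.0, 0.0]
ft_force: [-1.9, 0.5, 6.3]
width: 0.0108
grip_force: 13.7
time: 12.12
ee_pos: [0.5008, 0.0225, 0.0709]
eef_rot: [0.856, 0.517, -0.0, 0.0]
ft_force: [-2.0, 0.4, 6.7]
width: 0.011
grip_force: 13.7
[ 0.25361673  0.50789248 -0.00487761] [-2.03955732  0.41751472  6.71610189] [0.50079399 0.02247551 0.07092127]
```

```bash
python3 -m crank '[[[0,0,-0.007],-0.5],[[0,0,0],0]]'
python3 -m crank '[[[0,0,-0.007],-0.5],[[0,0,0],0]]'
python3 -m crank '[[[0,0,-0.006],-0.5],[[0,0,0],0]]'
python3 -c "
from h import *
s=sensors.read_state();print(s['torque'],s['ft_force'],s['ee_pos'])"
```

```text
time: 12.38
ee_pos: [0.5008, 0.0225, 0.0711]
eef_rot: [0.837, 0.547, -0.0, 0.0]
ft_force: [-1.7, 1.1, 7.2]
width: 0.0108
grip_force: 13.7
time: 12.62
ee_pos: [0.5008, 0.0225, 0.0713]
eef_rot: [0.818, 0.576, -0.0, 0.0]
ft_force: [-2.2, 1.0, 6.7]
width: 0.0108
grip_force: 13.6
time: 12.88
ee_pos: [0.5008, 0.0225, 0.0715]
eef_rot: [0.797, 0.604, -0.0, 0.0]
ft_force: [-0.6, 0.7, 6.4]
width: 0.0111
grip_force: 13.6
[ 0.15679471  0.52725525 -0.01394983] [-0.6346761   0.72236456  6.37243708] [0.50079249 0.02250411 0.07152155]
```

```bash
for i in 1; do python3 -m crank '[[[0,0,-0.006],-0.5],[[0,0,0],0]]'
python3 -m crank '[[[0,0,-0.006],-0.5],[[0,0,0],0]]'
python3 -m crank '[[[0,0,-0.006],-0.5],[[0,0,0],0]]'
python3 -m crank '[[[0,0,-0.006],-0.5],[[0,0,0],0]]'; done | grep -E "ee|eef|ft|grip"
```

```text
ee_pos: [0.5008, 0.0225, 0.0717]
eef_rot: [0.776, 0.631, -0.0, 0.0]
ft_force: [-1.0, 0.4, 7.1]
grip_force: 13.7
ee_pos: [0.5008, 0.0225, 0.0719]
eef_rot: [0.753, 0.658, -0.0, 0.0]
ft_force: [-2.3, 1.8, 7.5]
grip_force: 13.7
ee_pos: [0.5008, 0.0225, 0.0721]
eef_rot: [0.73, 0.684, -0.0, 0.0]
ft_force: [-2.5, 0.8, 7.2]
grip_force: 13.7
ee_pos: [0.5007, 0.0225, 0.072]
eef_rot: [0.706, 0.709, -0.0, 0.0]
ft_force: [-0.7, -0.2, 2.5]
grip_force: 13.1
```

```bash
(python3 -m crank '[[[0,0,0.01],0],[[0,0,0],0],[[0,0,0],0]]'
python3 -m crank '[[[0,0,0],-0.3],[[0,0,0],0]]' ) | grep -E "ee|eef|ft|grip"
```

```text
ee_pos: [0.5007, 0.0225, 0.0719]
eef_rot: [0.706, 0.708, -0.0, 0.0]
ft_force: [-1.6, -0.4, 4.8]
grip_force: 13.3
ee_pos: [0.5007, 0.0225, 0.0716]
eef_rot: [0.691, 0.723, -0.0, 0.0]
ft_force: [0.9, -0.4, 1.4]
grip_force: 12.9
```

```bash
(python3 -m crank '[[[0,0,0],-0.5],[[0,0,0],0]]'
python3 -m crank '[[[0,0,0.0],-0.5],[[0,0,0],0]]'
python3 -m crank '[[[0,0,0],-0.5],[[0,0,0],0]]'
python3 -m crank '[[[0,0,0],-0.2],[[0,0,0],0]]' ) | grep -E "ee|eef|ft|grip"
```

```text
ee_pos: [0.5006, 0.0225, 0.0714]
eef_rot: [0.666, 0.746, -0.0, -0.0]
ft_force: [0.4, 0.0, -2.7]
grip_force: 12.3
ee_pos: [0.5006, 0.0225, 0.0715]
eef_rot: [0.639, 0.769, -0.0, -0.0]
ft_force: [1.6, -0.5, -1.2]
grip_force: 12.1
ee_pos: [0.5006, 0.0226, 0.0716]
eef_rot: [0.612, 0.791, -0.0, -0.0]
ft_force: [1.1, -1.5, -2.7]
grip_force: 11.8
ee_pos: [0.5006, 0.0226, 0.0717]
eef_rot: [0.6, 0.8, -0.0, -0.0]
ft_force: [1.0, -2.8, -3.1]
grip_force: 11.8
```

```bash
(python3 -m crank '[[[0,0,0.06],0],[[0,0,0],0]]'
python3 -m crank '[[[0,0,0.06],0],[[0,0,0],0]]'
python3 -m crank '[[[0,0,0.03],0],[[0,0,0],0]]' ) | grep -E "ee|ft|grip"
```

```text
ee_pos: [0.5006, 0.0226, 0.0698]
eef_rot: [0.6, 0.8, -0.0, 0.0]
ft_force: [0.2, -2.3, -2.6]
grip_force: 11.4
ee_pos: [0.5006, 0.0226, 0.068]
eef_rot: [0.6, 0.8, -0.0, -0.0]
ft_force: [0.2, -4.1, -3.3]
grip_force: 11.4
ee_pos: [0.5006, 0.0227, 0.0673]
eef_rot: [0.6, 0.8, -0.0, -0.0]
ft_force: [-0.9, -4.2, -1.2]
grip_force: 11.5
```

```bash
(python3 -m crank '[[[0,0,0.03],0],[[0,0,0],0]]'
python3 -m crank '[[[0,0,0.02],0],[[0,0,0],0]]'
python3 -m crank '[[[0,0,0.01],0],[[0,0,0],0]]' ) | grep -E "ee|ft|grip"
```

```text
ee_pos: [0.5007, 0.0227, 0.067]
eef_rot: [0.6, 0.8, -0.0, 0.0]
ft_force: [-5.2, -5.6, 9.0]
grip_force: 12.3
ee_pos: [0.5007, 0.0227, 0.0669]
eef_rot: [0.6, 0.8, -0.001, 0.0]
ft_force: [-9.1, -5.7, 15.7]
grip_force: 12.9
ee_pos: [0.5008, 0.0227, 0.0668]
eef_rot: [0.6, 0.8, -0.001, 0.0]
ft_force: [-9.1, -5.7, 18.4]
grip_force: 13.2
```

```bash
(python3 -m crank '[[[0,0,-0.04],0],[[0,0,0],0],[[0,0,0],0]]'
python3 -m crank '[[[0,0,0.007],0.5],[[0,0,0.007],0.5],[[0,0,0],0]]' 
python3 -m crank '[[[0,0,0.007],0.5],[[0,0,0.007],0.5],[[0,0,0],0]]')| grep -E "ee|ft|grip"
python3 -c "
from h import *
s=sensors.read_state();print(s['torque'],s['joint_positions'].round(2))"
```

```text
ee_pos: [0.5007, 0.0227, 0.0671]
eef_rot: [0.6, 0.8, -0.0, 0.0]
ft_force: [-4.6, -4.6, 4.4]
grip_force: 11.8
ee_pos: [0.5007, 0.0227, 0.0667]
eef_rot: [0.655, 0.756, -0.0, 0.0]
ft_force: [-3.7, -5.2, 5.1]
grip_force: 11.9
ee_pos: [0.5007, 0.0226, 0.0663]
eef_rot: [0.706, 0.708, -0.0, 0.0]
ft_force: [-3.5, -5.1, 4.6]
grip_force: 11.9
[-1.15642932  0.97508187 -0.00611402] [ 0.65  0.35 -0.9   1.92  0.32  1.02 -0.38]
```

```bash
(python3 -m crank '[[[0,0,0.01],0.7],[[0,0,0.01],0.7],[[0,0,0.01],0.7],[[0,0,0],0]]' 
python3 -m crank '[[[0,0,0.01],0.7],[[0,0,0.01],0.7],[[0,0,0.01],0.7],[[0,0,0],0]]')| grep -E "ee|ft|grip"
python3 -c "
from h import *
s=sensors.read_state();print(s['torque'],s['joint_positions'].round(2))"
```

```text
ee_pos: [0.5007, 0.0226, 0.0653]
eef_rot: [0.802, 0.597, -0.0, 0.0]
ft_force: [-3.0, -5.6, 4.5]
grip_force: 11.8
ee_pos: [0.5008, 0.0226, 0.0646]
eef_rot: [0.881, 0.474, -0.0, 0.0]
ft_force: [-3.3, -5.7, 6.6]
grip_force: 11.6
[-1.18434424  0.9978248   0.03056878] [ 0.57  0.32 -0.79  1.93  0.27  1.01 -0.93]
```

```bash
(python3 -m crank '[[[0,0,0.01],0.7],[[0,0,0.01],0.7],[[0,0,0],0]]' 
python3 -m crank '[[[0,0,0.01],0.7],[[0,0,0.01],0.7],[[0,0,0],0]]'
python3 -m crank '[[[0,0,0.01],0.7],[[0,0,0],0]]')| grep -E "ee|ft|grip"
python3 -c "
from h import *
s=sensors.read_state();print(s['torque'],s['joint_positions'].round(2))"
```

```text
ee_pos: [0.5008, 0.0226, 0.0641]
eef_rot: [0.923, 0.386, -0.0, 0.0]
ft_force: [-5.0, -5.0, 9.0]
grip_force: 11.4
ee_pos: [0.5007, 0.0226, 0.0635]
eef_rot: [0.956, 0.294, -0.0, 0.001]
ft_force: [-5.3, -5.2, 9.7]
grip_force: 11.3
ee_pos: [0.5007, 0.0226, 0.0632]
eef_rot: [0.969, 0.247, -0.0, 0.001]
ft_force: [-6.1, -5.9, 9.7]
grip_force: 11.3
[-1.32021222  1.37955164 -0.02460796] [ 0.5   0.3  -0.71  1.93  0.23  0.99 -1.39]
```

```bash
(python3 -m crank '[[[-0.02,0.035,0.008],0.7],[[0,0,0.01],0.7],[[0,0,0],0]]' 
python3 -m crank '[[[0,0,0.01],0.7],[[0,0,0],0]]'
python3 -c "
from h import *
s=sensors.read_state();print('ft tq',s['torque'])"
python3 -m crank '[[[0,0,0.01],0.7],[[0,0,0],0]]')| grep -E "ee|ft|grip"
python3 -c "
from h import *
s=sensors.read_state();print(s['torque'],s['joint_positions'].round(2))"
```

```text
ee_pos: [0.5007, 0.0224, 0.0628]
eef_rot: [0.988, 0.151, 0.0, -0.0]
ft_force: [-6.2, -1.9, 9.4]
grip_force: 11.5
ee_pos: [0.5007, 0.0223, 0.0625]
eef_rot: [0.995, 0.103, 0.0, -0.0]
ft_force: [-6.1, -2.0, 10.5]
grip_force: 11.7
ft tq [-0.56824299  1.43551199 -0.03993281]
ee_pos: [0.5007, 0.0223, 0.0622]
eef_rot: [0.999, 0.054, 0.0, 0.0]
ft_force: [-6.6, -1.3, 10.5]
grip_force: 11.7
[-0.57580142  1.51966162 -0.06943333] [ 0.45  0.29 -0.65  1.93  0.21  0.99 -1.76]
```

```bash
q(){ python3 -c "
from h import *
s=sensors.read_state();print('tq',s['torque'].round(3),s['ft_force'].round(1),s['ee_pos'].round(4),s['eef_rot'].round(3),round(s['width'],4),round(s['grip_force'],1))"; }
python3 -m crank '[[[0,0,0.007],0.5],[[0,0,0],0]]' >/dev/null; q
python3 -m crank '[[[0,0,0.007],0.5],[[0,0,0],0]]' >/dev/null; q
python3 -m crank '[[[0,0,0.006],0.5],[[0,0,0],0]]' >/dev/null; q
```

```text
tq [-0.635  1.707 -0.004] [-7.4 -3.4 13.5] [0.5007 0.0223 0.0621] [1.   0.02 0.   0.  ] 0.011 11.9
tq [-0.636  1.928 -0.014] [-8.9 -2.8 15.8] [0.5007 0.0223 0.0621] [ 1.    -0.015  0.     0.   ] 0.0111 12.0
tq [-0.682  2.084  0.014] [-8.9 -2.8 17.1] [0.5007 0.0223 0.062 ] [ 0.999 -0.05   0.     0.   ] 0.0109 12.2
```

```bash
q(){ python3 -c "
from h import *
s=sensors.read_state();print('tq',s['torque'].round(3),s['ft_force'].round(1),s['ee_pos'].round(4),s['eef_rot'].round(3),round(s['width'],4),round(s['grip_force'],1))"; }
python3 -m crank '[[[0,0,-0.035],0],[[0,0,0],0]]' >/dev/null; q
python3 -m crank '[[[0,0,0],0.4],[[0,0,0],0]]' >/dev/null; q
python3 -m crank '[[[0,0,0],0.4],[[0,0,0],0]]' >/dev/null; q
```

```text
tq [-0.435  1.269 -0.047] [-5.5 -1.5  6.8] [0.5005 0.0222 0.0622] [ 0.999 -0.05  -0.    -0.   ] 0.011 11.0
tq [-0.405  1.21   0.043] [-5.3 -1.5  6. ] [0.5005 0.0222 0.0621] [ 0.997 -0.078 -0.    -0.   ] 0.011 11.0
tq [-0.457  1.119  0.064] [-4.6 -1.6  5.2] [0.5005 0.0222 0.0621] [ 0.994 -0.106 -0.    -0.   ] 0.0106 11.0
```

```bash
q(){ python3 -c "
from h import *
s=sensors.read_state();print('tq',s['torque'].round(3),s['ft_force'].round(1),s['ee_pos'].round(4),s['eef_rot'].round(3),round(s['width'],4),round(s['grip_force'],1),s['joint_positions'][6].round(2))"; }
python3 -m crank '[[[0,0,0],0.4],[[0,0,0],0]]' >/dev/null; q
python3 -m crank '[[[0,0,0],0.4],[[0,0,0],0]]' >/dev/null; q
```

```text
tq [-0.25   1.122  0.164] [-5.1 -2.   4.5] [0.5006 0.0222 0.062 ] [ 0.991 -0.133 -0.    -0.   ] 0.0113 11.0 -2.12
tq [-0.017  0.947  0.211] [-4.5  0.3  5.4] [0.5007 0.0221 0.062 ] [ 0.987 -0.16   0.    -0.   ] 0.012 11.5 -2.17
```

Torque has reached 0.21 N m and the pads are starting to yield, so the knob is firm. I'll release, lift and check.

```bash
python3 -m crank '[[[0,0,0],0],[[0,0,0],0],[[0,0,0],0],[[0,0,0],0],[[0,0,0],0],[[0,0,0],0],[[0,0,0],0],[[0,0,0],0]]' 1 | grep -E "wid|ft"
python3 -m crank '[[[0,0,-0.3],0],[[0,0,-0.7],0],[[0,0,-1],0],[[0,0,-1],0],[[0,0,-0.5],0],[[0,0,0],0],[[0,0,0],0]]'
python3 - <<'E'
from h import *
s=sensors.read_state();im=vision.camera("wrist");M=model("wrist",s)
cv2.imwrite("pics/w2.png",cv2.resize(im[0:260,200:440],(0,0),fx=2.2,fy=2.2)[...,::-1])
x=np.array([np.cos(.1135),np.sin(.1135),0]);k=np.array([.5003,.0206,0])
for z in(.083,.0875,.09):print(z,proj(M,k+[0,0,z]).round(1))
E
```

```text
ft_force: [0.5, -0.1, 0.3]
width: 0.0823
time: 24.88
ee_pos: [0.5001, 0.0215, 0.1658]
eef_rot: [0.987, -0.161, -0.001, 0.0]
ft_force: [-0.2, -0.2, -0.3]
width: 0.0874
grip_force: 0.0
0.083 [316.1 207.6]
0.0875 [316.1 209.6]
0.09 [316.1 210.8]
```

View pics/w2.png

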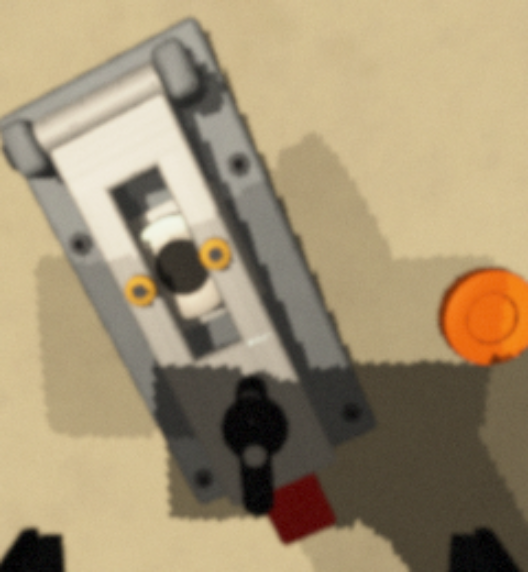

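The wing's mark is at full-image (316,207.3), matching the fully-down height of 0.083 m (predicted 207.6). The wing has stayed about 0.43 rad past the leaf, and the ring is still in its seat. The gripper is clear, so I'll hand in.

```bash
python3 -c "
from bench import r
print(r.close_job())"
```

```text
the job is handed in; nothing more can be done
None
```

The job is handed in, with no verdict returned: the leaf is down on the ring, the knob was backed over the thread start, let down, then tightened until firm at about 0.21 N m, and the gripper is clear.

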